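Load and balance the centrifuge rotor

TASK

Load the centrifuge rotor so that it is balanced: stand the four straight-sided white bottles upright in its four buckets, one in each and right down on the floor of the bucket, with the two tall bottles opposite each other and the two short bottles opposite each other. Set each bottle down without dropping it, and leave the squat jar and the brown bottle standing where they are.

Things in the scene. Friction and masses are not known exactly. Their poses are not given: they have to be found in the camera images.
- tall_bottle1: one of the two tall straight-sided white plastic bottles with a blue screw cap of the same width as the bottle: 115 mm tall, 44 mm across all the way up (the cap is its top 20 mm), standing upright and loose, about 160 g (may be a third less or more). Origin: centre of its underside; z up.
- tall_bottle2: one of the two tall straight-sided white plastic bottles with a blue screw cap of the same width as the bottle: 115 mm tall, 44 mm across all the way up (the cap is its top 20 mm), standing upright and loose, about 160 g (may be a third less or more). Origin: centre of its underside; z up.
- short_bottle1: one of the two short straight-sided white plastic bottles with a blue screw cap of the same width as the bottle: 76 mm tall, 44 mm across all the way up (the cap is its top 20 mm), standing upright and loose, about 100 g (may be a third less or more). Origin: centre of its underside; z up.
- short_bottle2: one of the two short straight-sided white plastic bottles with a blue screw cap of the same width as the bottle: 76 mm tall, 44 mm across all the way up (the cap is its top 20 mm), standing upright and loose, about 100 g (may be a third less or more). Origin: centre of its underside; z up.
- bucket1: one of four alike round open aluminium buckets on a fixed centrifuge rotor, at the corners of a square, each 90 mm from the hub: two across the hub are 180 mm apart, neighbours 127 mm; numbers mixed. Origin: centre of underside, 10 mm above the bench; z up. Inner floor 5 mm and rim 34 mm above the origin; inside 54 mm wide at the floor, 64 mm at the mouth. The hub is 60 mm high, arms 38 mm.
- bucket2: one of four alike round open aluminium buckets on a fixed centrifuge rotor, at the corners of a square, each 90 mm from the hub: two across the hub are 180 mm apart, neighbours 127 mm; numbers mixed. Origin: centre of underside, 10 mm above the bench; z up. Inner floor 5 mm and rim 34 mm above the origin; inside 54 mm wide at the floor, 64 mm at the mouth. The hub is 60 mm high, arms 38 mm.
- bucket3: one of four alike round open aluminium buckets on a fixed centrifuge rotor, at the corners of a square, each 90 mm from the hub: two across the hub are 180 mm apart, neighbours 127 mm; numbers mixed. Origin: centre of underside, 10 mm above the bench; z up. Inner floor 5 mm and rim 34 mm above the origin; inside 54 mm wide at the floor, 64 mm at the mouth. The hub is 60 mm high, arms 38 mm.
- bucket4: one of four alike round open aluminium buckets on a fixed centrifuge rotor, at the corners of a square, each 90 mm from the hub: two across the hub are 180 mm apart, neighbours 127 mm; numbers mixed. Origin: centre of underside, 10 mm above the bench; z up. Inner floor 5 mm and rim 34 mm above the origin; inside 54 mm wide at the floor, 64 mm at the mouth. The hub is 60 mm high, arms 38 mm.
- squat_jar: a bystander: squat wide jar of the same white plastic with a blue lid, 46 mm tall and 66 mm across, loose among the bottles. Origin: centre of its underside; z up.
- brown_bottle: a bystander: brown glass reagent bottle with a narrow black cap, 125 mm tall and 58 mm across, loose among the bottles. Origin: centre of its underside; z up.
Mind the look-alikes: they are no part of the job. Leave any turquoise look-alike of the short_bottle2 alone.

How it is judged:
At the end, for the whole second after the job is handed in: Each white bottle stands in its own bucket: within 12 mm of its axis, underside under 10 mm above its origin, tilt under 0.12 rad, released, at rest. Tall ones opposite, short ones opposite (over 155 mm apart). Squat jar and brown bottle upright within 25 mm of their starts (((horizontal distance between tall_bottle1 and bucket1 below 0.012 m and z of tall_bottle1 in the frame of bucket1 below 0.01 m) or (horizontal distance between tall_bottle1 and bucket2 below 0.012 m and z of tall_bottle1 in the frame of bucket2 below 0.01 m) or (horizontal distance between tall_bottle1 and bucket3 below 0.012 m and z of tall_bottle1 in the frame of bucket3 below 0.01 m) or (horizontal distance between tall_bottle1 and bucket4 below 0.012 m and z of tall_bottle1 in the frame of bucket4 below 0.01 m)) and angle between each of tall_bottle1, tall_bottle2, short_bottle1, short_bottle2's own z axis and vertical below 0.12 rad and linear speed of each of tall_bottle1, tall_bottle2, short_bottle1, short_bottle2 below 0.02 m/s and contact force between each of tall_bottle1, tall_bottle2, short_bottle1, short_bottle2 and the fingers below 0.05 N and ((horizontal distance between tall_bottle2 and bucket1 below 0.012 m and z of tall_bottle2 in the frame of bucket1 below 0.01 m) or (horizontal distance between tall_bottle2 and bucket2 below 0.012 m and z of tall_bottle2 in the frame of bucket2 below 0.01 m) or (horizontal distance between tall_bottle2 and bucket3 below 0.012 m and z of tall_bottle2 in the frame of bucket3 below 0.01 m) or (horizontal distance between tall_bottle2 and bucket4 below 0.012 m and z of tall_bottle2 in the frame of bucket4 below 0.01 m)) and ((horizontal distance between short_bottle1 and bucket1 below 0.012 m and z of short_bottle1 in the frame of bucket1 below 0.01 m) or (horizontal distance between short_bottle1 and bucket2 below 0.012 m and z of short_bottle1 in the frame of bucket2 below 0.01 m) or (horizontal distance between short_bottle1 and bucket3 below 0.012 m and z of short_bottle1 in the frame of bucket3 below 0.01 m) or (horizontal distance between short_bottle1 and bucket4 below 0.012 m and z of short_bottle1 in the frame of bucket4 below 0.01 m)) and ((horizontal distance between short_bottle2 and bucket1 below 0.012 m and z of short_bottle2 in the frame of bucket1 below 0.01 m) or (horizontal distance between short_bottle2 and bucket2 below 0.012 m and z of short_bottle2 in the frame of bucket2 below 0.01 m) or (horizontal distance between short_bottle2 and bucket3 below 0.012 m and z of short_bottle2 in the frame of bucket3 below 0.01 m) or (horizontal distance between short_bottle2 and bucket4 below 0.012 m and z of short_bottle2 in the frame of bucket4 below 0.01 m)) and horizontal distance between tall_bottle1 and tall_bottle2 above 0.155 m and horizontal distance between short_bottle1 and short_bottle2 above 0.155 m and distance of each of squat_jar, brown_bottle from where it was at the start of the episode below 0.025 m and angle between each of squat_jar, brown_bottle's own z axis and vertical below 0.2 rad); the robot touches nothing.
It fails at once if the squat jar or the brown bottle is pushed more than 25 mm from its place or tipped over (distance of any of squat_jar, brown_bottle from where it was at the start of the episode above 0.025 m or angle between any of squat_jar, brown_bottle's own z axis and vertical above 0.3 rad).
It fails at once if a bottle is let fall (moves faster than 0.6 m/s with no finger on it: a drop of some 20 mm) ((contact force between tall_bottle1 and the fingers below 0.02 N and linear speed of tall_bottle1 above 0.6 m/s) or (contact force between tall_bottle2 and the fingers below 0.02 N and linear speed of tall_bottle2 above 0.6 m/s) or (contact force between short_bottle1 and the fingers below 0.02 N and linear speed of short_bottle1 above 0.6 m/s) or (contact force between short_bottle2 and the fingers below 0.02 N and linear speed of short_bottle2 above 0.6 m/s)).
It also fails if it takes over 112 s, if anything falls off the work surface, if the arm or the gripper's body presses on something with over 40 N, if the wrist force passes 120 N, or if a joint passes its speed limit or range.

ROBOT

A 6-joint arm with a two-finger parallel gripper is mounted at the origin on the work surface. World frame = base frame: x ahead of the robot, y to its left, z up, the work surface at z = 0. Lengths are in m, angles in rad, forces in N, time in s.
With the tool pointing down it reaches from about 0.35 to 0.775 m from the base axis. Payload 7.3 kg.
Tool frame: the origin (TCP) lies at the very end of the fingers, on their centre line; the grasp point (between the pads) lies 19 mm behind it (robot.tcp_to_grasp is the z of the grasp point in the tool frame, in m); z points along the fingers, y is the line along which they close (so a half turn about z gives the same grasp; the last joint's range is limited). The gripper opens to 92 mm and grips with 3 to 60 N. Pads are 19 mm wide; open, the fingers measure 130 mm over their backs; the gripper's body (75 mm by 190 mm) begins 47 mm behind the grasp point.
Start: joints at [-1.48, 0.342, 1.524, -0, 1.275, -0.146], TCP at [0.123, -0.51, 0.227] pointing down, gripper open.
Joint ranges: [-2.53, 2.53], [-0.77, 2.02], [0.04, 2.7], [-1, 4.14], [0.28, 2.66], [-3.11, 3.11]. Speed limits (rad/s): [2.57, 2.57, 3.14, 3.14, 3.14, 3.14].

INTERFACE

Orientations are given as [roll, pitch, yaw] about the fixed x, y, z axes, in that order (R = Rz(yaw) Ry(pitch) Rx(roll)).
In Python, from cell import monitor, read_camera, get_calibration, job, robot gives the robot as it stands. The module is installed in compiled form; this text tells all that it offers.
- The arm moves only by the tool send_rows, never from a script. Its argument "targets" is a list of rows, each an object with "translation": the shift along the tool's x, y, z in cm, a list of three; "spin": the turn about the tool's z in degrees; "jaw": the opening, from 0 (shut) to 1 (fully open). A call has exactly 5 rows; each row is the pose to reach, as a shift and turn from the pose commanded when the call began, along the tool's axes at that moment; what a row does not reach only later rows make up. A row lasts 1/10 s, in which the tool goes at most 50 mm and 8.59 degrees, less where a joint would pass 70% of its speed; a pose out of reach is approached as far as the arm can. A call with a gripper value outside its range is refused whole. The fingers move at their own pace and stop on an object; "force" is the grip in N (left out, the last holds). Time passes only in rows, so rows that repeat a pose let the fingers close, or fill a call up. It gives the time, the measured TCP pose, the force, the opening and the grip force at its end, in the units of the state.
- monitor.observe(): the state, without advancing time (a new reading comes with each control period).
- read_camera(name): name is "side" or "top"; returns (picture, depth): 480x640x3 uint8, red, green, blue; 480x640 float32, m along the optical axis (not along the pixel's ray), 0 where there is no reading.
- get_calibration(name): a dict with "intrinsics" (3x3 intrinsics, pixels), "D" ([k1, k2, p1, p2, k3] as OpenCV has them; the pictures are not rectified), "origin" and "orientation" of the camera in the world. Camera axes: x right, y up, looking along -z (the intrinsics and any distortion apply to the point x, -y, -z); pixel columns grow to the right and rows downward; lengths in m; the calibration is good to about 2 mm. A picture is of the moment at which its call begins. get_calibration takes no time and is no camera call.
- job.hand_in(): hands the job in; it is judged then, once.
The state is a dict: "time": time; "qpos": joint angles; "qvel": joint speeds; "joint_efforts": joint torques, N m; "tool_pos": TCP position; "tool_rot": TCP orientation; "contact_force": force on the tool from outside, world axes, zero at the start; "torque": the same for the moment, N m; "opening": finger opening in m; "grip_force": force on a finger pad.
Only numpy, scipy, OpenCV 4.12 (cv2) and the standard library are available. Lean on these libraries where they do the work, as an engineer would, in place of code of your own. Each camera call takes 0.05 s, during which the arm holds its last target. There are 200 camera calls.

## Working session

There is one attempt and no reset: what is moved stays moved. The work goes in short steps, Python scripts to look and compute and a tool call to move; the robot and the scene stay as the last step left them, time stands still between calls to the robot, and variables do not carry over. Pictures are saved under pics/ and viewed, at most 14 in all, crops included, and the job is handed in when it is done.

Besides the shell and the picture viewer there is one more tool, called after ">>>" as name([rows], argument=value, ...), one row to a line, values as JSON. send_rows: Moves the arm, as the interface text tells. Its arguments: {"type":"object","properties":{"targets":{"type":"array"},"force":{"type":"number"}},"required":["targets"]}

```bash
mkdir -p pics; cat > h.py <<'E'
import numpy as np,cv2
from scipy.spatial.transform import Rotation as R
from cell import monitor, read_camera, get_calibration, job, robot
def cloud(name):
    img,d=read_camera(name); c=get_calibration(name)
    K=np.array(c["intrinsics"],float);D=np.array(c["D"],float)
    v,u=np.mgrid[:480,:640]
    p=cv2.undistortPoints(np.stack([u,v],-1).reshape(-1,1,2).astype(np.float64),K,D).reshape(480,640,2)
    o=np.array(c["orientation"],float)
    Rm=o if o.shape==(3,3) else (R.from_euler('xyz',o).as_matrix() if o.size==3 else R.from_quat(o).as_matrix())
    P=np.stack([p[...,0]*d,-p[...,1]*d,-d],-1)@Rm.T+np.array(c["origin"])
    P[d==0]=np.nan
    return img,d,P
E
python3 - <<'E'
from h import *
for n in ("top","side"):
    img,d,P=cloud(n); cv2.imwrite(f"pics/{n}0.png",img[...,::-1]); np.savez(f"{n}0.npz",img=img,d=d,P=P)
    c=get_calibration(n);print(c)
    print(n,[P[v,u].round(3).tolist() for v,u in((240,320),(100,100),(400,500))])
print(monitor.observe())
E
```

```text
{'intrinsics': array([[555.67620846,   0.        , 316.18124783],
       [  0.        , 555.67620846, 235.89279341],
       [  0.        ,   0.        ,   1.        ]]), 'D': array([0.05900261, 0.        , 0.        , 0.        , 0.        ]), 'origin': array([ 0.47712406, -0.04727909,  1.13207902]), 'orientation': array([ 0.06206864,  0.02116462, -1.57820683])}
top [[0.539, -0.032, -0.002], [0.819, 0.403, 0.043], [0.221, -0.384, -0.0]]
{'intrinsics': array([[550.24320867,   0.        , 323.27795132],
       [  0.        , 550.24320867, 246.98499053],
       [  0.        ,   0.        ,   1.        ]]), 'D': array([-0.09391064,  0.        ,  0.        ,  0.        ,  0.        ]), 'origin': array([ 0.42810199, -0.63810801,  0.78331339]), 'orientation': array([ 0.70133591,  0.01175523, -0.17540298])}
side [[0.531, 0.032, 0.001], [0.068, 0.597, -0.003], [0.745, -0.336, 0.002]]
{'time': 0.1, 'qpos': array([-1.47997545e+00,  3.42622024e-01,  1.52489734e+00,  2.54778977e-05,
        1.27537480e+00, -1.45982875e-01]), 'qvel': array([ 6.36110898e-04, -2.23023665e-03, -9.79139201e-04,  7.20851692e-04,
        9.69502402e-05, -4.30049689e-04]), 'joint_efforts': array([ 1.54333255e-03, -4.32003736e+01, -2.44694638e+01,  7.19102542e-02,
        5.26094693e-02, -5.85068301e-05]), 'tool_pos': array([ 0.12316984, -0.5099941 ,  0.22613898]), 'tool_rot': array([-3.14030854e+00, -2.13428487e-04,  2.36796177e-01]), 'contact_force': array([ 0.7576584 ,  0.07001192, -0.62046227]), 'torque': array([ 0.0385093 , -0.00665986, -0.02946959]), 'grip_force': 0.0, 'opening': 0.09161967987775707}
```

View pics/top0.png

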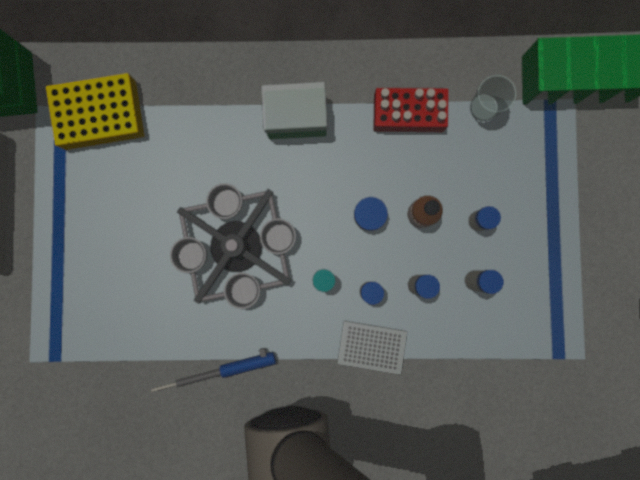

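View pics/side0.png

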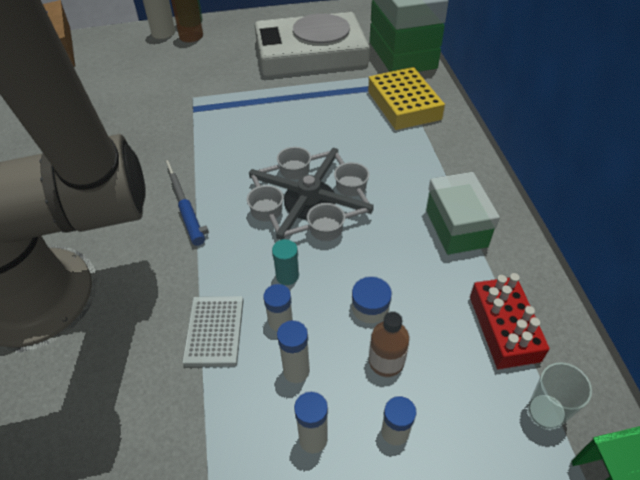

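The top view shows blue caps at (372,293), (427,287), (489,281) and (487,218), the jar at (371,214), the brown bottle at (427,210), the turquoise decoy at (324,281) and the rotor hub near (234,246). The side view confirms which bottles are tall: the two in the middle and bottom of the left row.

```bash
cat >> h.py <<'E'
def circ(xy):
    A=np.c_[2*xy,np.ones(len(xy))];s=np.linalg.lstsq(A,(xy**2).sum(1),rcond=None)[0]
    return s[:2],np.sqrt(s[2]+s[:2]@s[:2])
def topdisc(P,seed,r=.045):
    # centre of highest flat disc near the seed pixel (u,v)
    s=np.nanmedian(P[seed[1]-3:seed[1]+4,seed[0]-3:seed[0]+4].reshape(-1,3),0)
    Q=P.reshape(-1,3);m=(np.hypot(*(Q[:,:2]-s[:2]).T)<r)&(abs(Q[:,2]-s[2])<.006)
    c,rad=cv2.minEnclosingCircle(Q[m][:,:2].astype(np.float32))
    return np.round([*Q[m][:,:2].mean(0),np.median(Q[m][:,2]),rad,*c],4),m.sum()
E
python3 - <<'E'
from h import *
t=np.load("top0.npz");P=t["P"]
for n,s in dict(A=(372,293),B=(427,287),C=(489,281),D=(487,218),jar=(371,214),brown=(432,208),turq=(324,280),hub=(232,244)).items():
    print(n,*topdisc(P,s))
# rim points of buckets
Q=P.reshape(-1,3)
for s in((225,202),(189,255),(243,291),(279,237)):
    f=P[s[1]-2:s[1]+3,s[0]-2:s[0]+3].reshape(-1,3);f0=np.nanmedian(f,0)
    d=np.hypot(*(Q[:,:2]-f0[:2]).T);m=(d<.045)&(abs(Q[:,2]-.044)<.004)
    c=f0[:2]
    for _ in range(4):
        r=np.hypot(*(Q[:,:2]-c).T);mm=m&(r>.026)&(r<.038);c,rad=circ(Q[mm][:,:2])
    fl=(d<.04)&(abs(Q[:,2]-.015)<.004)
    print(s,f0.round(3),"rim",c.round(4),rad.round(4),mm.sum(),"floor",Q[fl].mean(0).round(4),fl.sum())
t=np.load("side0.npz");P=t["P"]
for n,s in dict(A=(277,296),B=(292,334),C=(311,406),D=(400,411),jar=(372,293)).items(): print("side",n,*topdisc(P,s))
E
```

```text
A [ 0.4361 -0.1302  0.0764  0.0218  0.4359 -0.1305] 415
B [ 0.4475 -0.2266  0.1152  0.0226  0.4477 -0.2271] 478
C [ 0.4554 -0.3407  0.1151  0.0217  0.4554 -0.341 ] 468
D [ 0.5759 -0.3506  0.076   0.0229  0.5771 -0.3507] 439
jar [ 0.5893 -0.132   0.0461  0.033   0.5893 -0.1323] 876
brown [ 0.5909 -0.2363  0.1255  0.0136  0.5912 -0.2366] 173
turq [ 0.4596 -0.0391  0.0764  0.0217  0.4596 -0.0393] 410
hub [0.5287 0.1377 0.0604 0.0205 0.5289 0.1377] 128
(225, 202) [0.617 0.16  0.015] rim [0.6166 0.1569] 0.0333 263 floor [0.6176 0.1588 0.0154] 542
(189, 255) [0.51  0.232 0.015] rim [0.5104 0.2282] 0.033 267 floor [0.5109 0.2299 0.0154] 520
(243, 291) [0.437 0.124 0.015] rim [0.4395 0.1219] 0.0336 277 floor [0.4397 0.1225 0.0154] 541
(279, 237) [0.545 0.051 0.016] rim [0.5462 0.0508] 0.0328 263 floor [0.547  0.0518 0.0155] 532
side A [ 0.4352 -0.1334  0.0766  0.0228  0.4352 -0.1317] 536
side B [ 0.4478 -0.2304  0.1155  0.0232  0.4478 -0.2293] 693
side C [ 0.4558 -0.3439  0.1155  0.0226  0.4562 -0.3427] 894
side D [ 0.5751 -0.354   0.0764  0.0224  0.5754 -0.3529] 805
side jar [ 0.5889 -0.1351  0.0468  0.0341  0.5894 -0.1342] 1098
```

>>> send_rows([
  {"translation": [4.5,-0.5,0],"spin": 0,"jaw": 1},
  {"translation": [9,-0.9,0],"spin": 0,"jaw": 1},
  {"translation": [13.5,-1.4,0],"spin": 0,"jaw": 1},
  {"translation": [18,-1.8,0],"spin": 0,"jaw": 1},
  {"translation": [23,-2.3,0],"spin": 0,"jaw": 1},
], force=25)

```text
time: 0.6
tool_pos: [0.3423, -0.4334, 0.2265]
tool_rot: [-3.141, 0.0, 0.236]
contact_force: [0.2, -0.5, -0.7]
opening: 0.0918
grip_force: 0.0
```

>>> send_rows([
  {"translation": [4.5,-0.5,0],"spin": -7,"jaw": 1},
  {"translation": [9,-0.9,0],"spin": -14,"jaw": 1},
  {"translation": [14,-1.4,0],"spin": -21,"jaw": 1},
  {"translation": [19,-1.9,0],"spin": -28,"jaw": 1},
  {"translation": [23.5,-2.4,0],"spin": -31.4,"jaw": 1},
])

```text
time: 1.1
tool_pos: [0.5659, -0.3543, 0.2262]
tool_rot: [-3.141, 0.0, 0.79]
contact_force: [-0.5, 0.0, -0.3]
opening: 0.0918
grip_force: 0.0
```

>>> send_rows([
  {"translation": [0.9,0.5,3],"spin": 0,"jaw": 1},
  {"translation": [0.9,0.5,7],"spin": 0,"jaw": 1},
  {"translation": [0.9,0.5,11],"spin": 0,"jaw": 1},
  {"translation": [0.9,0.5,14],"spin": 0,"jaw": 1},
  {"translation": [0.9,0.5,14],"spin": 0,"jaw": 1},
])

```text
time: 1.6
tool_pos: [0.5711, -0.3507, 0.081]
tool_rot: [-3.131, 0.001, 0.785]
contact_force: [-0.2, 0.8, 0.6]
opening: 0.0918
grip_force: 0.0
```

>>> send_rows([
  {"translation": [0,0,1.5],"spin": 0,"jaw": 1},
  {"translation": [0,0,3],"spin": 0,"jaw": 1},
  {"translation": [0,0,4.2],"spin": 0,"jaw": 1},
  {"translation": [0,0,4.8],"spin": 0,"jaw": 1},
  {"translation": [0,0,4.8],"spin": 0,"jaw": 1},
])

```text
time: 2.1
tool_pos: [0.5735, -0.3526, 0.0378]
tool_rot: [-3.14, 0.0, 0.785]
contact_force: [0.6, 0.2, 0.1]
opening: 0.092
grip_force: 0.0
```

>>> send_rows([
  {"translation": [0,0,0],"spin": 0,"jaw": 0.3},
  {"translation": [0,0,0],"spin": 0,"jaw": 0.3},
  {"translation": [0,0,0],"spin": 0,"jaw": 0.3},
  {"translation": [0,0,0],"spin": 0,"jaw": 0.3},
  {"translation": [0,0,0],"spin": 0,"jaw": 0.3},
])

```text
time: 2.6
tool_pos: [0.574, -0.3529, 0.039]
tool_rot: [3.141, -0.0, 0.785]
contact_force: [-0.6, -0.7, -0.5]
opening: 0.0562
grip_force: 0.0
```

>>> send_rows([
  {"translation": [0,0,0],"spin": 0,"jaw": 0},
  {"translation": [0,0,0],"spin": 0,"jaw": 0},
  {"translation": [0,0,0],"spin": 0,"jaw": 0},
  {"translation": [0,0,0],"spin": 0,"jaw": 0},
  {"translation": [0,0,0],"spin": 0,"jaw": 0},
])

```text
time: 3.1
tool_pos: [0.5739, -0.3529, 0.0388]
tool_rot: [3.141, 0.0, 0.785]
contact_force: [-0.1, 0.4, 0.5]
opening: 0.043
grip_force: 25.0
```

>>> send_rows([
  {"translation": [0,0,0],"spin": 0,"jaw": 0},
  {"translation": [0,0,-1],"spin": 0,"jaw": 0},
  {"translation": [0,0,-2],"spin": 0,"jaw": 0},
  {"translation": [0,0,-3],"spin": 0,"jaw": 0},
  {"translation": [0,0,-4],"spin": 0,"jaw": 0},
])

```text
time: 3.6
tool_pos: [0.574, -0.353, 0.0801]
tool_rot: [3.141, -0.0, 0.785]
contact_force: [0.9, 0.1, -1.6]
opening: 0.0431
grip_force: 25.0
```

>>> send_rows([
  {"translation": [0,0,-3],"spin": 0,"jaw": 0},
  {"translation": [0,0,-6],"spin": 0,"jaw": 0},
  {"translation": [0,0,-9],"spin": 0,"jaw": 0},
  {"translation": [0,0,-12],"spin": 0,"jaw": 0},
  {"translation": [0,0,-13],"spin": 0,"jaw": 0},
])

```text
time: 4.1
tool_pos: [0.575, -0.3537, 0.2135]
tool_rot: [3.135, -0.001, 0.785]
contact_force: [0.6, -0.2, -0.7]
opening: 0.0431
grip_force: 25.0
```

>>> send_rows([
  {"translation": [1.5,-1.7,0],"spin": 0,"jaw": 0},
  {"translation": [3.5,-4.1,0],"spin": 0,"jaw": 0},
  {"translation": [6,-7,0],"spin": 0,"jaw": 0},
  {"translation": [8.5,-9.9,0],"spin": 0,"jaw": 0},
  {"translation": [11,-12.8,0],"spin": 0,"jaw": 0},
])

```text
time: 4.6
tool_pos: [0.5605, -0.183, 0.208]
tool_rot: [-3.14, 0.0, 0.784]
contact_force: [0.6, 1.2, -1.3]
opening: 0.0434
grip_force: 25.0
```

>>> send_rows([
  {"translation": [3,-3.5,0],"spin": 0,"jaw": 0},
  {"translation": [6,-7,0],"spin": 0,"jaw": 0},
  {"translation": [9,-10.5,0],"spin": 0,"jaw": 0},
  {"translation": [12,-14,0],"spin": 0,"jaw": 0},
  {"translation": [15.3,-17.7,0],"spin": 0,"jaw": 0},
])

```text
time: 5.1
tool_pos: [0.5435, 0.0504, 0.2082]
tool_rot: [-3.141, 0.001, 0.784]
contact_force: [0.9, -0.7, -1.2]
opening: 0.0436
grip_force: 25.0
```

>>> send_rows([
  {"translation": [0,0,2],"spin": 0,"jaw": 0},
  {"translation": [0,0,4],"spin": 0,"jaw": 0},
  {"translation": [0,0,6],"spin": 0,"jaw": 0},
  {"translation": [0,0,8],"spin": 0,"jaw": 0},
  {"translation": [0,0,8],"spin": 0,"jaw": 0},
])

```text
time: 5.6
tool_pos: [0.5421, 0.049, 0.1257]
tool_rot: [-3.137, 0.004, 0.785]
contact_force: [-1.0, 0.5, -1.7]
opening: 0.0434
grip_force: 25.0
```

```bash
cat >> h.py <<'E'
from scipy.optimize import least_squares
def held(name,bias):
    """axis of the held bottle below the finger tips, fitted with known radius"""
    img,d,P=cloud(name);s=monitor.observe();t=np.array(s["tool_pos"])
    Q=P.reshape(-1,3)-[0,bias,0];near=np.hypot(*(Q[:,:2]-t[:2]).T)<.04
    m=near&(Q[:,2]<t[2]-.004)&(Q[:,2]>.055);Z=Q[m]
    f=lambda p:np.hypot(Z[:,0]-p[0]-p[2]*(Z[:,2]-t[2]),Z[:,1]-p[1]-p[3]*(Z[:,2]-t[2]))-.022
    r=least_squares(f,[t[0],t[1],0,0],loss="soft_l1",f_scale=.002)
    print(name,"tcp",t.round(4),"axis",r.x[:2].round(4),"tilt",r.x[2:].round(3),"n",m.sum(),"res",np.median(abs(r.fun)).round(4),"zmin",np.percentile(Z[:,2],1).round(4))
    return img
E
python3 - <<'E'
from h import *
img=held("side",-.002)
i=read_camera("top")[0]
cv2.imwrite("pics/1.png",np.hstack([img[100:400,150:450],i[100:400,100:400]])[...,::-1])
E
```

```text
side tcp [0.5432 0.0488 0.1274] axis [0.544  0.0523] tilt [-0.001  0.013] n 327 res 0.0007 zmin 0.088
```

View pics/1.png

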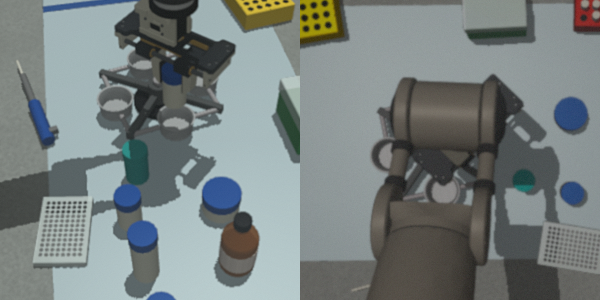

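The side view (left) shows the bottle held upright above its bucket, at about (172,90) in the picture. The measured correction is about 2.5 mm along tool y.

>>> send_rows([
  {"translation": [0,0.25,1],"spin": 0,"jaw": 0},
  {"translation": [0,0.25,2.5],"spin": 0,"jaw": 0},
  {"translation": [0,0.25,4],"spin": 0,"jaw": 0},
  {"translation": [0,0.25,5],"spin": 0,"jaw": 0},
  {"translation": [0,0.25,5.5],"spin": 0,"jaw": 0},
])

```text
time: 6.2
tool_pos: [0.5461, 0.0469, 0.0731]
tool_rot: [-3.141, 0.0, 0.785]
contact_force: [0.6, -0.2, -0.4]
opening: 0.0433
grip_force: 25.0
```

>>> send_rows([
  {"translation": [0,0,0.4],"spin": 0,"jaw": 0},
  {"translation": [0,0,0.8],"spin": 0,"jaw": 0},
  {"translation": [0,0,1.2],"spin": 0,"jaw": 0},
  {"translation": [0,0,1.6],"spin": 0,"jaw": 0},
  {"translation": [0,0,1.6],"spin": 0,"jaw": 0},
])

```text
time: 6.7
tool_pos: [0.5459, 0.047, 0.0573]
tool_rot: [-3.141, 0.001, 0.785]
contact_force: [-0.1, -0.3, 0.1]
opening: 0.0434
grip_force: 25.0
```

>>> send_rows([
  {"translation": [0,0,0.1],"spin": 0,"jaw": 0},
  {"translation": [0,0,0.2],"spin": 0,"jaw": 0},
  {"translation": [0,0,0.3],"spin": 0,"jaw": 0},
  {"translation": [0,0,0.4],"spin": 0,"jaw": 0},
  {"translation": [0,0,0.4],"spin": 0,"jaw": 0},
])

```text
time: 7.2
tool_pos: [0.5462, 0.047, 0.0538]
tool_rot: [3.141, -0.0, 0.785]
contact_force: [0.1, 0.6, -0.8]
opening: 0.0432
grip_force: 25.0
```

>>> send_rows([
  {"translation": [0,0,0.1],"spin": 0,"jaw": 0},
  {"translation": [0,0,0.1],"spin": 0,"jaw": 0},
  {"translation": [0,0,0.1],"spin": 0,"jaw": 0.6},
  {"translation": [0,0,0.1],"spin": 0,"jaw": 0.6},
  {"translation": [0,0,0.1],"spin": 0,"jaw": 0.6},
])

```text
time: 7.7
tool_pos: [0.5461, 0.047, 0.0526]
tool_rot: [-3.142, 0.0, 0.785]
contact_force: [-0.3, 0.3, 0.4]
opening: 0.055
grip_force: 0.0
```

>>> send_rows([
  {"translation": [0,0,0],"spin": 0,"jaw": 0.8},
  {"translation": [0,0,0],"spin": 0,"jaw": 0.8},
  {"translation": [0,0,-2],"spin": 0,"jaw": 0.8},
  {"translation": [0,0,-5],"spin": 0,"jaw": 1},
  {"translation": [0,0,-9],"spin": 0,"jaw": 1},
])

```text
time: 8.2
tool_pos: [0.545, 0.047, 0.1422]
tool_rot: [-3.139, 0.003, 0.785]
contact_force: [-0.3, 1.0, -0.4]
opening: 0.0848
grip_force: 0.0
```

>>> send_rows([
  {"translation": [-1,0,-3],"spin": 0,"jaw": 1},
  {"translation": [-4,1,-5],"spin": -8,"jaw": 1},
  {"translation": [-8,2,-5],"spin": -16,"jaw": 1},
  {"translation": [-12,3,-5],"spin": -24,"jaw": 1},
  {"translation": [-16,4,-5],"spin": -32,"jaw": 1},
])

```text
time: 8.7
tool_pos: [0.4608, -0.0946, 0.1929]
tool_rot: [3.141, 0.0, 1.346]
contact_force: [0.6, -0.4, -0.4]
opening: 0.0919
grip_force: 0.0
```

```bash
cat >> h.py <<'E'
def go(x,y,z,yaw):
    s=monitor.observe();t=np.array(s["tool_pos"]);w=s["tool_rot"][2];d=np.array([x,y,z])-t
    print("from",t.round(4),round(w,3),"tool cm",(100*np.array([d[0]*np.cos(w)+d[1]*np.sin(w),d[0]*np.sin(w)-d[1]*np.cos(w),-d[2]])).round(2),"spin",np.degrees(w-yaw).round(1))
E
python3 - <<'E'
from h import *
go(.436,-.132,.19,np.pi/2)
img,d,P=cloud("side")
print(*topdisc(P,(327,205)) ,P[150:230:8,327].round(3).tolist())
cv2.imwrite("pics/2.png",img[100:300,200:440][...,::-1])
E
```

```text
from [ 0.4608 -0.0946  0.1929] 1.346 tool cm [-4.2  -1.58  0.29] spin -12.9
[ 0.5067 -0.1391  0.2743  0.0345  0.5062 -0.1373] 342 [[0.591, 0.289, -0.001], [0.526, -0.083, 0.3], [0.525, -0.089, 0.292], [0.523, -0.096, 0.283], [0.517, -0.131, 0.302], [0.518, -0.124, 0.281], [0.515, -0.141, 0.283], [0.515, -0.143, 0.271], [0.519, -0.119, 0.23], [0.519, -0.117, 0.211]]
```

View pics/2.png

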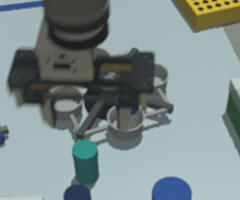

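The gripper is hiding the loaded bucket at about (125,110), so I'll check it on the next look. I'm going on to short bottle A.

>>> send_rows([
  {"translation": [-1.4,-0.5,0],"spin": -4,"jaw": 1},
  {"translation": [-2.8,-1,0],"spin": -8,"jaw": 1},
  {"translation": [-4.2,-1.6,0],"spin": -12.9,"jaw": 1},
  {"translation": [-4.2,-1.6,3],"spin": -12.9,"jaw": 1},
  {"translation": [-4.2,-1.6,6],"spin": -12.9,"jaw": 1},
])

```text
time: 9.25
tool_pos: [0.437, -0.1315, 0.1327]
tool_rot: [3.139, 0.001, 1.564]
contact_force: [0.3, -0.4, 0.1]
opening: 0.0921
grip_force: 0.0
```

>>> send_rows([
  {"translation": [0,0,3],"spin": 0,"jaw": 1},
  {"translation": [0,0,6],"spin": 0,"jaw": 1},
  {"translation": [0,0,8],"spin": 0,"jaw": 1},
  {"translation": [0,0,9.5],"spin": 0,"jaw": 1},
  {"translation": [0,0,9.5],"spin": 0,"jaw": 1},
])

```text
time: 9.75
tool_pos: [0.4353, -0.1302, 0.0361]
tool_rot: [-3.138, -0.002, 1.565]
contact_force: [0.8, 0.3, -0.1]
opening: 0.0918
grip_force: 0.0
```

>>> send_rows([
  {"translation": [0,0,0],"spin": 0,"jaw": 0.5},
  {"translation": [0,0,0],"spin": 0,"jaw": 0.5},
  {"translation": [0,0,0],"spin": 0,"jaw": 0.5},
  {"translation": [0,0,0],"spin": 0,"jaw": 0.4},
  {"translation": [0,0,0],"spin": 0,"jaw": 0.3},
])

```text
time: 10.25
tool_pos: [0.4368, -0.1309, 0.0381]
tool_rot: [3.141, 0.0, 1.565]
contact_force: [-0.7, 0.3, -0.0]
opening: 0.0562
grip_force: 0.0
```

>>> send_rows([
  {"translation": [0,0,0],"spin": 0,"jaw": 0},
  {"translation": [0,0,0],"spin": 0,"jaw": 0},
  {"translation": [0,0,0],"spin": 0,"jaw": 0},
  {"translation": [0,0,0],"spin": 0,"jaw": 0},
  {"translation": [0,0,0],"spin": 0,"jaw": 0},
])

```text
time: 10.75
tool_pos: [0.4365, -0.1308, 0.0377]
tool_rot: [-3.142, 0.0, 1.565]
contact_force: [-1.0, 0.0, 2.4]
opening: 0.0436
grip_force: 25.0
```

>>> send_rows([
  {"translation": [0,0,-2],"spin": 0,"jaw": 0},
  {"translation": [0,0,-5],"spin": 0,"jaw": 0},
  {"translation": [0,0,-9],"spin": 0,"jaw": 0},
  {"translation": [0,0,-13],"spin": 0,"jaw": 0},
  {"translation": [0,0,-15],"spin": 0,"jaw": 0},
])

```text
time: 11.25
tool_pos: [0.4375, -0.1312, 0.1908]
tool_rot: [3.138, 0.002, 1.565]
contact_force: [-0.2, -1.1, -1.6]
opening: 0.0436
grip_force: 24.9
```

>>> send_rows([
  {"translation": [2,0.4,0],"spin": 0,"jaw": 0},
  {"translation": [5,1,0],"spin": 0,"jaw": 0},
  {"translation": [8.5,1.7,0],"spin": 0,"jaw": 0},
  {"translation": [12,2.4,0],"spin": 0,"jaw": 0},
  {"translation": [16,3.2,0],"spin": 0,"jaw": 0},
])

```text
time: 11.75
tool_pos: [0.4694, 0.0301, 0.1875]
tool_rot: [-3.141, 0.0, 1.564]
contact_force: [1.4, -0.5, -0.9]
opening: 0.0435
grip_force: 24.9
```

>>> send_rows([
  {"translation": [4,0.8,0],"spin": 0,"jaw": 0},
  {"translation": [8,1.6,0],"spin": 0,"jaw": 0},
  {"translation": [12,2.4,0],"spin": 0,"jaw": 0},
  {"translation": [16,3.2,0],"spin": 0,"jaw": 0},
  {"translation": [19.8,4,0],"spin": 0,"jaw": 0},
])

```text
time: 12.25
tool_pos: [0.5104, 0.2286, 0.1873]
tool_rot: [-3.141, 0.0, 1.566]
contact_force: [0.7, -0.5, -0.8]
opening: 0.043
grip_force: 24.9
```

>>> send_rows([
  {"translation": [0,0,2],"spin": 0,"jaw": 0},
  {"translation": [0,0,4],"spin": 0,"jaw": 0},
  {"translation": [0,0,5],"spin": 0,"jaw": 0},
  {"translation": [0,0,6],"spin": 0,"jaw": 0},
  {"translation": [0,0,6],"spin": 0,"jaw": 0},
])

```text
time: 12.75
tool_pos: [0.51, 0.2263, 0.1266]
tool_rot: [-3.139, 0.001, 1.565]
contact_force: [-0.3, 0.0, -0.8]
opening: 0.0433
grip_force: 24.9
```

```bash
python3 - <<'E'
from h import *
img=held("side",-.002)
i,d,P=cloud("top")
held("top",0)
cv2.imwrite("pics/3.png",np.hstack([img[100:400,150:450],i[100:400,100:400]])[...,::-1])
E
```

```text
side tcp [0.5105 0.2265 0.1275] axis [0.5099 0.2292] tilt [ 0.024 -0.002] n 285 res 0.0009 zmin 0.0901
top tcp [0.5111 0.2267 0.1285] axis [0.5116 0.2291] tilt [ 0.021 -0.009] n 93 res 0.0003 zmin 0.0914
```

View pics/3.png

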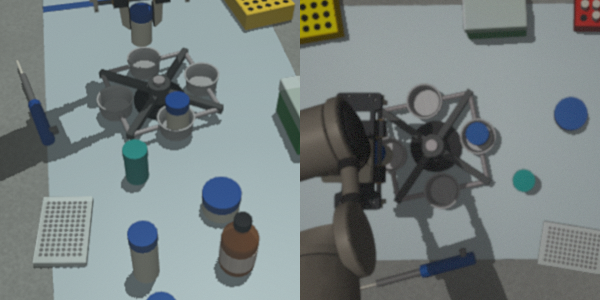

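The first short bottle stands in its bucket, cap at (477,133) in the right half. The second is upright and centred over its bucket at the left, so I'm lowering it.

>>> send_rows([
  {"translation": [0,0,1.5],"spin": 0,"jaw": 0},
  {"translation": [0,0,3],"spin": 0,"jaw": 0},
  {"translation": [0,0,4.5],"spin": 0,"jaw": 0},
  {"translation": [0,0,5.5],"spin": 0,"jaw": 0},
  {"translation": [0,0,5.8],"spin": 0,"jaw": 0},
])

```text
time: 13.4
tool_pos: [0.5104, 0.2266, 0.0693]
tool_rot: [-3.141, 0.0, 1.565]
contact_force: [-0.3, -0.1, -0.7]
opening: 0.0433
grip_force: 24.9
```

>>> send_rows([
  {"translation": [0,0,0.5],"spin": 0,"jaw": 0},
  {"translation": [0,0,1],"spin": 0,"jaw": 0},
  {"translation": [0,0,1.3],"spin": 0,"jaw": 0},
  {"translation": [0,0,1.5],"spin": 0,"jaw": 0},
  {"translation": [0,0,1.5],"spin": 0,"jaw": 0},
])

```text
time: 13.9
tool_pos: [0.5104, 0.2268, 0.0545]
tool_rot: [-3.141, 0.0, 1.565]
contact_force: [0.4, -0.1, -1.1]
opening: 0.0433
grip_force: 24.9
```

>>> send_rows([
  {"translation": [0,0,0.1],"spin": 0,"jaw": 0},
  {"translation": [0,0,0.2],"spin": 0,"jaw": 0},
  {"translation": [0,0,0.2],"spin": 0,"jaw": 0},
  {"translation": [0,0,0.2],"spin": 0,"jaw": 0.6},
  {"translation": [0,0,0.2],"spin": 0,"jaw": 0.6},
])

```text
time: 14.4
tool_pos: [0.5106, 0.2268, 0.0528]
tool_rot: [3.141, 0.0, 1.565]
contact_force: [0.2, -0.8, 0.8]
opening: 0.0535
grip_force: 0.0
```

>>> send_rows([
  {"translation": [0,0,0],"spin": 0,"jaw": 0.8},
  {"translation": [0,0,0],"spin": 0,"jaw": 0.8},
  {"translation": [0,0,-2],"spin": 0,"jaw": 0.8},
  {"translation": [0,0,-5],"spin": 0,"jaw": 1},
  {"translation": [0,0,-10],"spin": 0,"jaw": 1},
])

```text
time: 14.9
tool_pos: [0.5087, 0.2262, 0.1512]
tool_rot: [-3.135, 0.002, 1.565]
contact_force: [1.5, 1.3, 0.1]
opening: 0.0849
grip_force: 0.0
```

```bash
python3 - <<'E'
from h import *
go(.447,-.229,.20,np.pi/2)
E
```

```text
from [0.5087 0.2262 0.1512] 1.565 tool cm [-45.56  -5.91  -4.88] spin -0.3
```

>>> send_rows([
  {"translation": [0,0,-3],"spin": 0,"jaw": 1},
  {"translation": [-4.5,-0.6,-4.7],"spin": 0,"jaw": 1},
  {"translation": [-9,-1.2,-4.7],"spin": 0,"jaw": 1},
  {"translation": [-13.5,-1.8,-4.7],"spin": 0,"jaw": 1},
  {"translation": [-18,-2.4,-4.7],"spin": 0,"jaw": 1},
])

```text
time: 15.4
tool_pos: [0.485, 0.0455, 0.2]
tool_rot: [3.141, 0.0, 1.566]
contact_force: [0.5, -0.5, 0.8]
opening: 0.0917
grip_force: 0.0
```

>>> send_rows([
  {"translation": [-4.5,-0.6,0],"spin": 0,"jaw": 1},
  {"translation": [-9,-1.2,0],"spin": 0,"jaw": 1},
  {"translation": [-13.5,-1.8,0],"spin": 0,"jaw": 1},
  {"translation": [-18,-2.4,0],"spin": 0,"jaw": 1},
  {"translation": [-22,-2.9,0],"spin": 0,"jaw": 1},
])

```text
time: 15.9
tool_pos: [0.4547, -0.175, 0.1999]
tool_rot: [3.141, 0.0, 1.565]
contact_force: [0.6, 0.2, -0.3]
opening: 0.0919
grip_force: 0.0
```

>>> send_rows([
  {"translation": [-3,-0.4,0],"spin": 0,"jaw": 1},
  {"translation": [-5.6,-0.8,0],"spin": 0,"jaw": 1},
  {"translation": [-5.6,-0.8,0],"spin": 0,"jaw": 1},
  {"translation": [-5.6,-0.8,2],"spin": 0,"jaw": 1},
  {"translation": [-5.6,-0.8,4],"spin": 0,"jaw": 1},
])

```text
time: 16.4
tool_pos: [0.4473, -0.2287, 0.1597]
tool_rot: [3.14, 0.001, 1.565]
contact_force: [-0.1, -1.0, -0.1]
opening: 0.0915
grip_force: 0.0
```

```bash
python3 - <<'E'
from h import *
go(.447,-.229,.075,np.pi/2)
img,d,P=cloud("side")
i,d2,T=cloud("top")
for s in((475,234),): print(*topdisc(T,s))
Q=T.reshape(-1,3)
for n,p,z in(("D",(.5462,.0508),.091),("A",(.5105,.2285),.091),("jar",(.5893,-.132),.046),("brown",(.591,-.2365),.1255),("C",(.4554,-.341),.115)):
    m=(np.hypot(*(Q[:,:2]-p).T)<.05)&(abs(Q[:,2]-z)<.006); print(n,Q[m].mean(0).round(4),m.sum())
E
```

```text
from [ 0.4473 -0.2287  0.1597] 1.565 tool cm [-0.03 -0.03  8.47] spin -0.3
[ 0.5581 -0.3534  0.0011  0.045   0.5493 -0.3448] 1038
D [0.5483 0.0476 0.0912] 422
A [0.5094 0.227  0.0914] 441
jar [ 0.5893 -0.132   0.0463] 871
brown [ 0.591  -0.2362  0.1252] 176
C [nan nan nan] 0<stdin>:8: RuntimeWarning: Mean of empty slice.
  ret = um.true_divide(
```

Both short bottles are seated: tops at 91 mm, within 4 mm of the bucket axes. Next is the grasp of tall bottle B.

>>> send_rows([
  {"translation": [0,0,3],"spin": 0,"jaw": 1},
  {"translation": [0,0,6],"spin": 0,"jaw": 1},
  {"translation": [0,0,8],"spin": 0,"jaw": 1},
  {"translation": [0,0,8.7],"spin": 0,"jaw": 1},
  {"translation": [0,0,8.7],"spin": 0,"jaw": 0.8},
])

```text
time: 17.0
tool_pos: [0.4471, -0.2285, 0.0728]
tool_rot: [-3.141, -0.0, 1.566]
contact_force: [-0.4, 0.3, -0.3]
opening: 0.0876
grip_force: 0.0
```

>>> send_rows([
  {"translation": [0,0,0],"spin": 0,"jaw": 0.5},
  {"translation": [0,0,0],"spin": 0,"jaw": 0.5},
  {"translation": [0,0,0],"spin": 0,"jaw": 0.5},
  {"translation": [0,0,0],"spin": 0,"jaw": 0.4},
  {"translation": [0,0,0],"spin": 0,"jaw": 0.3},
])

```text
time: 17.5
tool_pos: [0.4471, -0.229, 0.073]
tool_rot: [3.141, 0.0, 1.565]
contact_force: [0.1, 0.4, -0.2]
opening: 0.0484
grip_force: 0.0
```

>>> send_rows([
  {"translation": [0,0,0],"spin": 0,"jaw": 0},
  {"translation": [0,0,0],"spin": 0,"jaw": 0},
  {"translation": [0,0,0],"spin": 0,"jaw": 0},
  {"translation": [0,0,0],"spin": 0,"jaw": 0},
  {"translation": [0,0,0],"spin": 0,"jaw": 0},
], force=30)

```text
time: 18.0
tool_pos: [0.447, -0.2289, 0.0729]
tool_rot: [3.141, 0.0, 1.565]
contact_force: [-0.7, -0.4, 4.5]
opening: 0.0431
grip_force: 30.0
```

>>> send_rows([
  {"translation": [0,0,-2],"spin": 0,"jaw": 0},
  {"translation": [0,0,-5],"spin": 0,"jaw": 0},
  {"translation": [0,0,-9],"spin": 0,"jaw": 0},
  {"translation": [0,0,-13],"spin": 0,"jaw": 0},
  {"translation": [0,0,-15.5],"spin": 0,"jaw": 0},
])

```text
time: 18.5
tool_pos: [0.4475, -0.2291, 0.2302]
tool_rot: [3.139, 0.002, 1.565]
contact_force: [1.1, 0.7, -1.6]
opening: 0.043
grip_force: 30.0
```

>>> send_rows([
  {"translation": [2,0.9,0],"spin": 0,"jaw": 0},
  {"translation": [5,2.2,0],"spin": 0,"jaw": 0},
  {"translation": [8.5,3.7,0],"spin": 0,"jaw": 0},
  {"translation": [12,5.2,0],"spin": 0,"jaw": 0},
  {"translation": [15.5,6.8,0],"spin": 0,"jaw": 0},
])

```text
time: 19.0
tool_pos: [0.5159, -0.0727, 0.2271]
tool_rot: [-3.141, -0.0, 1.565]
contact_force: [0.4, 0.2, -1.3]
opening: 0.0431
grip_force: 30.0
```

>>> send_rows([
  {"translation": [3.5,1.5,0],"spin": 0,"jaw": 0},
  {"translation": [7,3,0],"spin": 0,"jaw": 0},
  {"translation": [10.5,4.6,0],"spin": 0,"jaw": 0},
  {"translation": [14,6.1,0],"spin": 0,"jaw": 0},
  {"translation": [17.5,7.6,0],"spin": 0,"jaw": 0},
])

```text
time: 19.5
tool_pos: [0.593, 0.102, 0.2268]
tool_rot: [-3.14, 0.0, 1.565]
contact_force: [0.5, -0.5, -2.2]
opening: 0.0434
grip_force: 30.0
```

>>> send_rows([
  {"translation": [3,1.3,0],"spin": 0,"jaw": 0},
  {"translation": [5.5,2.4,0],"spin": 0,"jaw": 0},
  {"translation": [5.5,2.4,2],"spin": 0,"jaw": 0},
  {"translation": [5.5,2.4,4],"spin": 0,"jaw": 0},
  {"translation": [5.5,2.4,5],"spin": 0,"jaw": 0},
])

```text
time: 20.0
tool_pos: [0.6159, 0.1555, 0.1747]
tool_rot: [-3.137, 0.001, 1.566]
contact_force: [0.0, -0.6, -1.4]
opening: 0.0432
grip_force: 30.0
```

```bash
python3 - <<'E'
from h import *
img=held("side",-.002)
i,d,P=cloud("top")
held("top",0)
cv2.imwrite("pics/4.png",np.hstack([img[100:400,150:450],i[100:400,100:400]])[...,::-1])
Q=P.reshape(-1,3)
m=(np.hypot(*(Q[:,:2]-(.4554,-.341)).T)<.05)&(abs(Q[:,2]-.115)<.006); print("C",Q[m].mean(0).round(4),m.sum())
E
```

```text
side tcp [0.6156 0.1551 0.1738] axis [0.6175 0.1593] tilt [0.01  0.008] n 644 res 0.0008 zmin 0.1033
top tcp [0.6168 0.155  0.177 ] axis [0.6158 0.1588] tilt [-0.022  0.029] n 117 res 0.0004 zmin 0.1041
C [ 0.4554 -0.3404  0.1151] 474
```

View pics/4.png

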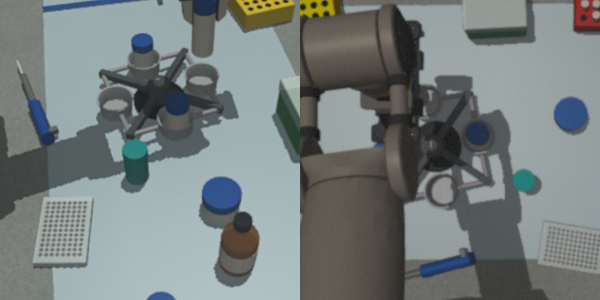

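The held tall bottle is upright over the far bucket, and both short bottles sit well in the rotor. Lowering it now.

>>> send_rows([
  {"translation": [-0.1,0,1.5],"spin": 0,"jaw": 0},
  {"translation": [-0.1,0,3],"spin": 0,"jaw": 0},
  {"translation": [-0.1,0,4.5],"spin": 0,"jaw": 0},
  {"translation": [-0.1,0,6],"spin": 0,"jaw": 0},
  {"translation": [-0.1,0,7],"spin": 0,"jaw": 0},
])

```text
time: 20.65
tool_pos: [0.6175, 0.154, 0.1079]
tool_rot: [3.141, -0.0, 1.565]
contact_force: [-0.4, -0.1, -1.3]
opening: 0.0431
grip_force: 30.0
```

>>> send_rows([
  {"translation": [0,0,0.4],"spin": 0,"jaw": 0},
  {"translation": [0,0,0.8],"spin": 0,"jaw": 0},
  {"translation": [0,0,1.2],"spin": 0,"jaw": 0},
  {"translation": [0,0,1.5],"spin": 0,"jaw": 0},
  {"translation": [0,0,1.5],"spin": 0,"jaw": 0},
])

```text
time: 21.15
tool_pos: [0.617, 0.1542, 0.0925]
tool_rot: [-3.141, 0.0, 1.565]
contact_force: [-0.1, 0.8, -1.2]
opening: 0.0429
grip_force: 30.0
```

>>> send_rows([
  {"translation": [0,0,0.2],"spin": 0,"jaw": 0},
  {"translation": [0,0,0.3],"spin": 0,"jaw": 0},
  {"translation": [0,0,0.4],"spin": 0,"jaw": 0},
  {"translation": [0,0,0.5],"spin": 0,"jaw": 0},
  {"translation": [0,0,0.5],"spin": 0,"jaw": 0},
])

```text
time: 21.65
tool_pos: [0.6173, 0.1542, 0.088]
tool_rot: [3.141, 0.0, 1.565]
contact_force: [-0.6, -0.7, 0.7]
opening: 0.0429
grip_force: 30.0
```

>>> send_rows([
  {"translation": [0,0,0],"spin": 0,"jaw": 0.6},
  {"translation": [0,0,0],"spin": 0,"jaw": 0.6},
  {"translation": [0,0,0],"spin": 0,"jaw": 0.6},
  {"translation": [0,0,0],"spin": 0,"jaw": 0.7},
  {"translation": [0,0,0],"spin": 0,"jaw": 0.8},
])

```text
time: 22.15
tool_pos: [0.6172, 0.1542, 0.0877]
tool_rot: [3.141, 0.0, 1.565]
contact_force: [-0.5, -0.6, -0.2]
opening: 0.0668
grip_force: 0.0
```

>>> send_rows([
  {"translation": [0,0,-1],"spin": 0,"jaw": 0.8},
  {"translation": [0,0,-3],"spin": 0,"jaw": 0.9},
  {"translation": [0,0,-7],"spin": 0,"jaw": 1},
  {"translation": [0,0,-11],"spin": 0,"jaw": 1},
  {"translation": [0,0,-12],"spin": 0,"jaw": 1},
])

```text
time: 22.65
tool_pos: [0.6192, 0.1546, 0.214]
tool_rot: [3.132, -0.001, 1.565]
contact_force: [0.8, -0.5, -0.1]
opening: 0.0916
grip_force: 0.0
```

```bash
python3 - <<'E'
from h import *
go(.4554,-.343,.21,np.pi/2)
E
```

```text
from [0.6192 0.1546 0.214 ] 1.565 tool cm [-49.84 -16.11   0.4 ] spin -0.3
```

>>> send_rows([
  {"translation": [-4,-1.3,0],"spin": 0,"jaw": 1},
  {"translation": [-8,-2.6,0],"spin": 0,"jaw": 1},
  {"translation": [-12,-3.8,0],"spin": 0,"jaw": 1},
  {"translation": [-16,-5.1,0],"spin": 0,"jaw": 1},
  {"translation": [-20,-6.4,0],"spin": 0,"jaw": 1},
])

```text
time: 23.15
tool_pos: [0.5511, -0.0468, 0.2078]
tool_rot: [-3.141, 0.0, 1.566]
contact_force: [0.9, -0.4, 0.2]
opening: 0.092
grip_force: 0.0
```

>>> send_rows([
  {"translation": [-4,-1.3,0],"spin": 0,"jaw": 1},
  {"translation": [-8,-2.6,0],"spin": 0,"jaw": 1},
  {"translation": [-12,-3.8,0],"spin": 0,"jaw": 1},
  {"translation": [-16,-5.1,0],"spin": 0,"jaw": 1},
  {"translation": [-20,-6.4,0],"spin": 0,"jaw": 1},
])

```text
time: 23.65
tool_pos: [0.486, -0.2465, 0.2079]
tool_rot: [3.142, 0.0, 1.565]
contact_force: [-0.0, 0.5, 0.1]
opening: 0.0921
grip_force: 0.0
```

>>> send_rows([
  {"translation": [-4,-1.3,0],"spin": 0,"jaw": 1},
  {"translation": [-8,-2.5,0],"spin": 0,"jaw": 1},
  {"translation": [-9.8,-3.1,0],"spin": 0,"jaw": 1},
  {"translation": [-9.8,-3.1,0],"spin": 0,"jaw": 1},
  {"translation": [-9.8,-3.1,3],"spin": 0,"jaw": 1},
])

```text
time: 24.15
tool_pos: [0.4569, -0.3445, 0.1809]
tool_rot: [3.136, 0.005, 1.564]
contact_force: [1.4, 0.2, -0.6]
opening: 0.0917
grip_force: 0.0
```

```bash
python3 - <<'E'
from h import *
go(.4554,-.343,.073,np.pi/2)
i,d,T=cloud("top");Q=T.reshape(-1,3)
for n,p,z in(("B",(.617,.157),.13),("D",(.5462,.0508),.091),("A",(.5105,.2285),.091)):
    m=(np.hypot(*(Q[:,:2]-p).T)<.05)&(abs(Q[:,2]-z)<.006); print(n,Q[m].mean(0).round(4),m.sum())
E
```

```text
from [ 0.4569 -0.3445  0.1809] 1.564 tool cm [ 0.15 -0.16 10.79] spin -0.4
B [0.6178 0.1553 0.1304] 470
D [0.5481 0.0475 0.0915] 420
A [0.5093 0.227  0.0913] 443
```

B is seated, with its top at 130 mm. The last one is C.

>>> send_rows([
  {"translation": [0.1,0,2],"spin": 0,"jaw": 1},
  {"translation": [0.1,0,5],"spin": 0,"jaw": 1},
  {"translation": [0.1,0,8],"spin": 0,"jaw": 1},
  {"translation": [0.1,0,10.4],"spin": 0,"jaw": 1},
  {"translation": [0.1,0,10.4],"spin": 0,"jaw": 0.8},
])

```text
time: 24.7
tool_pos: [0.4541, -0.3391, 0.0709]
tool_rot: [-3.136, -0.005, 1.566]
contact_force: [-0.0, -0.7, 0.1]
opening: 0.0871
grip_force: 0.0
```

>>> send_rows([
  {"translation": [0,0,0],"spin": 0,"jaw": 0.5},
  {"translation": [0,0,0],"spin": 0,"jaw": 0.5},
  {"translation": [0,0,0],"spin": 0,"jaw": 0.5},
  {"translation": [0,0,0],"spin": 0,"jaw": 0.4},
  {"translation": [0,0,0],"spin": 0,"jaw": 0.3},
])

```text
time: 25.2
tool_pos: [0.4556, -0.3421, 0.0744]
tool_rot: [3.141, 0.001, 1.565]
contact_force: [0.7, 0.2, 0.1]
opening: 0.0486
grip_force: 0.0
```

>>> send_rows([
  {"translation": [0,0,0],"spin": 0,"jaw": 0},
  {"translation": [0,0,0],"spin": 0,"jaw": 0},
  {"translation": [0,0,0],"spin": 0,"jaw": 0},
  {"translation": [0,0,0],"spin": 0,"jaw": 0},
  {"translation": [0,0,0],"spin": 0,"jaw": 0},
], force=30)

```text
time: 25.7
tool_pos: [0.4555, -0.3422, 0.0741]
tool_rot: [3.141, 0.001, 1.565]
contact_force: [-1.2, 0.1, 5.6]
opening: 0.0432
grip_force: 30.0
```

>>> send_rows([
  {"translation": [0,0,-2],"spin": 0,"jaw": 0},
  {"translation": [0,0,-5],"spin": 0,"jaw": 0},
  {"translation": [0,0,-9],"spin": 0,"jaw": 0},
  {"translation": [0,0,-13],"spin": 0,"jaw": 0},
  {"translation": [0,0,-15.5],"spin": 0,"jaw": 0},
])

```text
time: 26.2
tool_pos: [0.4558, -0.3421, 0.2311]
tool_rot: [3.14, 0.002, 1.565]
contact_force: [0.4, 0.5, -2.8]
opening: 0.0433
grip_force: 30.0
```

>>> send_rows([
  {"translation": [2,-0.1,0],"spin": 0,"jaw": 0},
  {"translation": [5,-0.2,0],"spin": 0,"jaw": 0},
  {"translation": [9,-0.3,0],"spin": 0,"jaw": 0},
  {"translation": [13,-0.5,0],"spin": 0,"jaw": 0},
  {"translation": [17,-0.7,0],"spin": 0,"jaw": 0},
])

```text
time: 26.7
tool_pos: [0.4487, -0.1702, 0.2279]
tool_rot: [-3.14, -0.001, 1.565]
contact_force: [1.0, 0.4, -1.8]
opening: 0.043
grip_force: 30.0
```

>>> send_rows([
  {"translation": [4,-0.2,0],"spin": 0,"jaw": 0},
  {"translation": [8,-0.3,0],"spin": 0,"jaw": 0},
  {"translation": [12,-0.5,0],"spin": 0,"jaw": 0},
  {"translation": [16,-0.6,0],"spin": 0,"jaw": 0},
  {"translation": [20,-0.8,0],"spin": 0,"jaw": 0},
])

```text
time: 27.2
tool_pos: [0.4418, 0.0299, 0.2281]
tool_rot: [-3.141, -0.0, 1.565]
contact_force: [1.4, -0.2, -3.0]
opening: 0.043
grip_force: 30.0
```

>>> send_rows([
  {"translation": [4,-0.2,0],"spin": 0,"jaw": 0},
  {"translation": [7.5,-0.3,0],"spin": 0,"jaw": 0},
  {"translation": [9.2,-0.4,0],"spin": 0,"jaw": 0},
  {"translation": [9.2,-0.4,2],"spin": 0,"jaw": 0},
  {"translation": [9.2,-0.4,4],"spin": 0,"jaw": 0},
])

```text
time: 27.7
tool_pos: [0.4387, 0.1211, 0.1879]
tool_rot: [3.141, -0.0, 1.567]
contact_force: [0.7, -0.5, -2.1]
opening: 0.043
grip_force: 30.0
```

```bash
python3 - <<'E'
from h import *
img=held("side",-.002)
i,d,P=cloud("top")
held("top",0)
cv2.imwrite("pics/5.png",np.hstack([img[100:400,150:450],i[100:400,100:400]])[...,::-1])
E
```

```text
side tcp [0.4367 0.1205 0.1846] axis [0.439  0.1245] tilt [0.    0.005] n 678 res 0.0007 zmin 0.1152
top tcp [0.4379 0.1202 0.1875] axis [0.4379 0.1217] tilt [ 0.016 -0.003] n 86 res 0.0002 zmin 0.113
```

View pics/5.png

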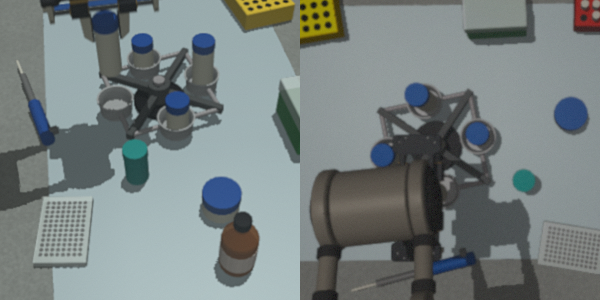

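Three bottles are seated and the fourth is upright over the near bucket, about 1 mm off centre. Lowering it.

>>> send_rows([
  {"translation": [0,0.1,2],"spin": 0,"jaw": 0},
  {"translation": [0,0.1,4],"spin": 0,"jaw": 0},
  {"translation": [0,0.1,6],"spin": 0,"jaw": 0},
  {"translation": [0,0.1,7.5],"spin": 0,"jaw": 0},
  {"translation": [0,0.1,8],"spin": 0,"jaw": 0},
])

```text
time: 28.35
tool_pos: [0.4398, 0.12, 0.1082]
tool_rot: [-3.14, 0.0, 1.565]
contact_force: [-0.3, 0.5, -1.1]
opening: 0.0432
grip_force: 30.0
```

>>> send_rows([
  {"translation": [0,0,0.4],"spin": 0,"jaw": 0},
  {"translation": [0,0,0.8],"spin": 0,"jaw": 0},
  {"translation": [0,0,1.2],"spin": 0,"jaw": 0},
  {"translation": [0,0,1.4],"spin": 0,"jaw": 0},
  {"translation": [0,0,1.4],"spin": 0,"jaw": 0},
])

```text
time: 28.85
tool_pos: [0.4399, 0.1202, 0.0947]
tool_rot: [-3.142, 0.0, 1.565]
contact_force: [-0.3, 0.5, -2.5]
opening: 0.0433
grip_force: 30.0
```

>>> send_rows([
  {"translation": [0,0,0.2],"spin": 0,"jaw": 0},
  {"translation": [0,0,0.4],"spin": 0,"jaw": 0},
  {"translation": [0,0,0.5],"spin": 0,"jaw": 0},
  {"translation": [0,0,0.6],"spin": 0,"jaw": 0},
  {"translation": [0,0,0.6],"spin": 0,"jaw": 0},
])

```text
time: 29.35
tool_pos: [0.44, 0.1202, 0.0891]
tool_rot: [3.141, 0.0, 1.565]
contact_force: [-2.0, -0.7, 3.9]
opening: 0.043
grip_force: 30.0
```

>>> send_rows([
  {"translation": [0,0,0],"spin": 0,"jaw": 0.6},
  {"translation": [0,0,0],"spin": 0,"jaw": 0.6},
  {"translation": [0,0,0],"spin": 0,"jaw": 0.6},
  {"translation": [0,0,0],"spin": 0,"jaw": 0.7},
  {"translation": [0,0,0],"spin": 0,"jaw": 0.8},
])

```text
time: 29.85
tool_pos: [0.44, 0.1202, 0.0886]
tool_rot: [3.142, 0.0, 1.565]
contact_force: [-0.3, 0.3, 0.4]
opening: 0.0663
grip_force: 0.0
```

>>> send_rows([
  {"translation": [0,0,-1],"spin": 0,"jaw": 0.8},
  {"translation": [0,0,-3],"spin": 0,"jaw": 0.9},
  {"translation": [0,0,-7],"spin": 0,"jaw": 1},
  {"translation": [0,0,-11],"spin": 0,"jaw": 1},
  {"translation": [0,0,-14],"spin": 0,"jaw": 1},
])

```text
time: 30.35
tool_pos: [0.4403, 0.1203, 0.2319]
tool_rot: [3.139, -0.0, 1.565]
contact_force: [-0.1, 0.2, -0.2]
opening: 0.0912
grip_force: 0.0
```

>>> send_rows([
  {"translation": [-4,0,0],"spin": 0,"jaw": 1},
  {"translation": [-8,0,0],"spin": 0,"jaw": 1},
  {"translation": [-13,0,0],"spin": 0,"jaw": 1},
  {"translation": [-18,0,0],"spin": 0,"jaw": 1},
  {"translation": [-22,0,0],"spin": 0,"jaw": 1},
])

```text
time: 30.85
tool_pos: [0.4384, -0.1022, 0.2297]
tool_rot: [3.14, 0.001, 1.565]
contact_force: [0.7, 0.2, -0.1]
opening: 0.0917
grip_force: 0.0
```

>>> send_rows([
  {"translation": [-4,0,0],"spin": 0,"jaw": 1},
  {"translation": [-8,0,0],"spin": 0,"jaw": 1},
  {"translation": [-8,0,0],"spin": 0,"jaw": 1},
  {"translation": [-8,0,0],"spin": 0,"jaw": 1},
  {"translation": [-8,0,0],"spin": 0,"jaw": 1},
])

```text
time: 31.35
tool_pos: [0.4382, -0.1788, 0.229]
tool_rot: [-3.142, -0.0, 1.566]
contact_force: [-0.1, 0.3, -0.7]
opening: 0.0916
grip_force: 0.0
```

```bash
python3 - <<'E'
from h import *
i,d,T=cloud("top");Q=T.reshape(-1,3)
for n,p,z in(("C",(.4397,.122),.13),("B",(.617,.157),.13),("D",(.5462,.0508),.091),("A",(.5105,.2285),.091),("jar",(.5893,-.132),.046),("brown",(.591,-.2365),.1255)):
    m=(np.hypot(*(Q[:,:2]-p).T)<.05)&(abs(Q[:,2]-z)<.006); print(n,Q[m].mean(0).round(4),m.sum())
cv2.imwrite("pics/6.png",np.hstack([read_camera("side")[0][100:400,150:450],i[100:400,100:400]])[...,::-1])
E
```

```text
C [0.4398 0.1205 0.1304] 505
B [0.6177 0.1552 0.1303] 473
D [0.5482 0.0475 0.0914] 419
A [0.5095 0.2271 0.0912] 440
jar [ 0.5893 -0.132   0.0464] 869
brown [ 0.5909 -0.2363  0.125 ] 175
```

View pics/6.png

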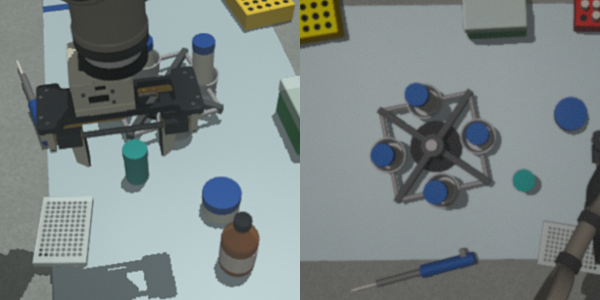

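The top view shows all four caps centred in their buckets, at (417,97), (477,133), (383,155) and (437,191) in the picture. Talls are opposite talls, shorts opposite shorts, and the jar and brown bottle have not moved.

```bash
python3 -c "
from cell import job
print(job.hand_in())"
```

```text
the job is handed in; nothing more can be done
None
```

The rotor is loaded and the job is handed in at about 31 s of the 112 s: all four bottles are on their bucket floors within about 4 mm of centre, tall opposite tall and short opposite short, with the jar and brown bottle unmoved; the hand-in returned no verdict.

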